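Thread the relief valve's spring over its stem

ROBOT

A 6-joint arm with a two-finger parallel gripper is mounted at the origin on the work surface. World frame = base frame: x ahead of the robot, y to its left, z up, the work surface at z = 0. Lengths are in m, angles in rad, forces in N, time in s.
With the tool pointing down it reaches from about 0.4 to 0.825 m from the base axis. Payload 7 kg.
Tool frame: the origin (TCP) lies midway between the tips of the shut fingers; the grasp point (between the pads) lies hold_point_z behind it (hold_point_z is the distance from the TCP to the grasp point, in m); z points along the fingers, y is the line along which they close (so a half turn about z gives the same grasp; the last joint's range is limited). The gripper opens to 88 mm and grips with 3 to 60 N. Pads are 19 mm wide; open, the fingers measure 130 mm over their backs; the gripper's body (78 mm by 193 mm) begins 47 mm behind the grasp point.
Start: joints at [1.401, 0.359, 0.012, 0, -1.224, -0.288], TCP at [0.298, 0.605, 0.198] pointing down, gripper open.
Joint ranges: [-3.07, 3.07], [-1.43, 2.12], [-1.02, 1.25], [-3.03, 1.67], [-3.05, -0], [-3.03, 3.03]. Speed limits (rad/s): [2.39, 2.39, 3.01, 3.14, 3.14, 3.14].

INTERFACE

Orientations are given as [roll, pitch, yaw] about the fixed x, y, z axes, in that order (R = Rz(yaw) Ry(pitch) Rx(roll)).
In Python, from station import * gives the robot as it stands.
- The arm moves only by the tool apply_moves, never from a script. Its argument "steps" is a list of rows, each an object with "translation": the shift along the world's x, y, z scaled (see below), a list of three; "rotation": the turn, a rotation vector about the world's x, y, z scaled (see below), a list of three. A call has exactly 10 rows; each row is the pose to reach, as a shift and turn from the pose commanded when the call began; what a row does not reach only later rows make up. The controller multiplies each number of a shift by 250 mm and each number of a turn by 30 degrees. A row lasts 1/12 s, in which the tool goes at most 41.7 mm and 7.16 degrees, less where a joint would pass 70% of its speed; a pose out of reach is approached as far as the arm can. A call with a number of a shift or a turn outside -1 to 1 is refused whole. A call with a gripper value outside its range is refused whole. "jaw" is the closure, from -1 (fully open) to 1 (shut), so that 0 is half open, set as the call begins (left out, the last holds). The fingers move at their own pace and stop on an object; "newtons" is the grip in N (left out, the last holds). Time passes only in rows, so rows that repeat a pose let the fingers close, or fill a call up. It gives the time, the measured TCP pose, the force, the opening and the grip force at its end, in the units of the state.
- get_state(): the state, without advancing time (a new reading comes with each control period).
- grab_frame(name): name is "scene" or "side" or "wrist"; returns the picture (384x512x3 uint8, blue, green, red); there is no depth.
- camera_model(name): a dict with "fx", "fy", "cx", "cy" (pixels), "xyz" and "rotation" of the camera in the world. Camera axes: x right, y down, z forward; pixel columns grow to the right and rows downward; lengths in m; the calibration is good to about 2 mm. A picture is of the moment at which its call begins: read the wrist's pose just before it. camera_model takes no time and is no camera call; for the wrist camera it gives the pose at the moment of the call.
- job_done(): hands the job in; it is judged then, once.
The state is a dict: "t": time; "q": joint angles; "qd": joint speeds; "joint_efforts": joint torques, N m; "eef_pos": TCP position; "ee_rot": TCP orientation; "force": force on the tool from outside, world axes, zero at the start; "moment": the same for the moment, N m; "width": finger opening in m; "gripper_force": force on a finger pad.
Only numpy, scipy, OpenCV 4.12 (cv2) and the standard library are available. Lean on these libraries where they do the work, as an engineer would, in place of code of your own. Each camera call takes 0.05 s, during which the arm holds its last target. There are 200 camera calls.

TASK

Fit the spring to the open relief valve: take the longer of the two coil springs standing on the bench, thread it down over the taller of the valve's two upright stems (twist it slightly if a coil catches), and lower it until it rests fully on the flange at the foot of the stem before letting go. Leave the short spring standing where it is.

Things in the scene. Friction and masses are not known exactly. Their poses are not given: they have to be found in the camera images.
- long_spring: Long compression spring, bare steel wire 5 mm thick, 60 mm long, 44 mm outside and 34 mm inside diameter, open right through, some 90 to 140 g, stiff. Stands upright on the bench; either end may be down. Origin: its centre, 30 mm above what it stands on; z is the coil axis. A plain steel sleeve (tube) of the same outer size also stands on the bench: not wanted.
- short_spring: The short spring, same wire and diameters (44 mm outside) but only 36 mm long, standing upright on the bench; not needed. Origin: its centre, 18 mm above the bench; z is the coil axis.
- valve: Open valve, fixed: block 185 x 66 x 34 mm, end ports (237 mm overall), two round flanges 66 mm across, tops 50 mm above the bench, each with an upright steel stem 14 mm thick, round tip. Origin: under the block's middle, at bench height; z up, x along it. Tall stem at x = +55 mm, 70 mm above its flange (tip 120 mm above bench); short stem at x = -55 mm, 35 mm above its flange.
- tall_seat (a point): Middle of the flange's top face at the foot of the tall stem, on the stem's axis, 50 mm above the bench. The spring's lower end rests on this face, so its centre ends 30 mm above this point; the 34 mm bore has 10 mm of play all round the 14 mm stem.
There are look-alikes about, which are no part of the job. Leave any brown look-alike of the valve alone.

How it is judged:
By the outcome, as a careful person would: the job done as asked, in the order asked, and still so for the second after the job is handed in, with the robot touching nothing.
It also fails if it takes over 34 s, if anything falls off the work surface, if the arm or the gripper's body presses on something with over 40 N, if the wrist force passes 120 N, or if a joint passes its speed limit or range.

## Working session

There is one attempt and no reset: what is moved stays moved. The work goes in short steps, Python scripts to look and compute and a tool call to move; the robot and the scene stay as the last step left them, time stands still between calls to the robot, and variables do not carry over. Pictures are saved under pics/ and viewed, at most 10 in all, crops included, and the job is handed in when it is done.

Besides the shell and the picture viewer there is one more tool, called after "Call:" as name([rows], argument=value, ...), one row to a line, values as JSON. apply_moves: Moves the arm, as the interface text tells. Shifts and turns lie within -1 to 1; 1 stands for 250 mm of shift or 30 degrees of turn. Its arguments: {"type":"object","properties":{"steps":{"type":"array"},"jaw":{"type":"number"},"newtons":{"type":"number"}},"required":["steps"]}

```bash
mkdir -p pics; ls
python3 - <<'E'
from station import *
import cv2,numpy as np
s=get_state();print({k:np.round(v,3).tolist() if not isinstance(v,dict) else v for k,v in s.items()})
try: print(hold_point_z)
except Exception as e: print(e)
a=[]
for n in("scene","side","wrist"):
    m=camera_model(n);print(n,m);f=grab_frame(n);cv2.imwrite(f"pics/{n}0.png",f)
    a.append(f)
cv2.imwrite("pics/sc.png",cv2.resize(a[0],(800,600)));cv2.imwrite("pics/sd.png",cv2.resize(a[1],(800,600)))
E
```

```text
pics
{'t': 0.0, 'q': [1.401, 0.359, 0.011, -0.0, -1.224, -0.288], 'qd': [-0.0, -0.0, 0.001, 0.0, -0.001, -0.002], 'joint_efforts': [0.0, -58.272, 29.305, 6.997, 0.007, -0.0], 'eef_pos': [0.298, 0.605, 0.197], 'ee_rot': [3.14, -0.0, -0.458], 'force': [-0.67, 0.697, 0.005], 'moment': [0.024, -0.029, 0.078], 'gripper_force': 0.0, 'width': 0.088}
0.0188
scene {'fx': 370.768197142081, 'fy': 370.768197142081, 'cx': 253.34256024342417, 'cy': 197.89251400147137, 'xyz': array([ 0.99857515, -0.10397685,  0.68821923]), 'rotation': array([-2.39462232,  0.01468978,  1.45189513])}
side {'fx': 372.5156284494617, 'fy': 372.5156284494617, 'cx': 260.987097112436, 'cy': 180.2763885159735, 'xyz': array([-0.00693494, -0.76089879,  0.54464408]), 'rotation': array([-2.09626867,  0.02469662, -0.5658196 ])}
wrist {'fx': 318.27190138286204, 'fy': 318.27190138286204, 'cx': 256.52158555424353, 'cy': 186.6699236125933, 'xyz': array([0.36985236, 0.57004767, 0.38406268]), 'rotation': array([ 2.84250555e+00, -8.51740007e-04, -2.03004150e+00])}
```

View pics/sc.png

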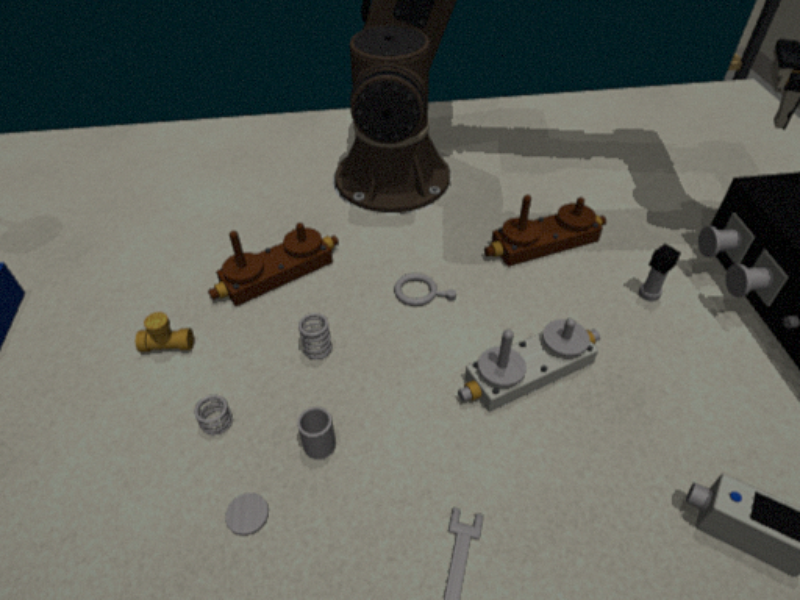

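View pics/sd.png

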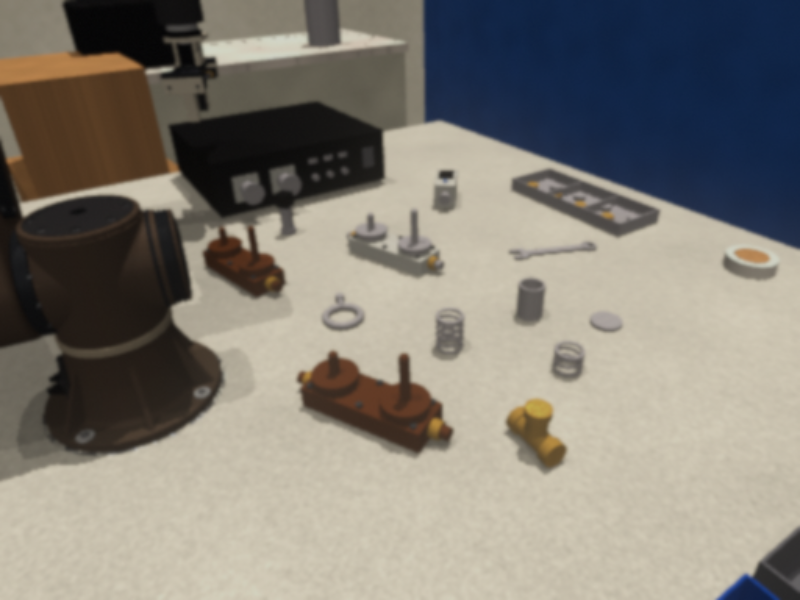

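Scene picture (800-px scale): the candidates are the open coil at (315,337), which is the long spring; the short coil at (213,414); and the solid sleeve at (317,432). The grey valve's tall stem tip is at (507,333), and the two brown valves at (275,262) and (545,233) are look-alikes. In the side picture the long spring is at (449,332), the sleeve at (530,300), the short spring at (568,360) and the grey tall stem tip at (414,211).

```bash
cat > h.py <<'E'
from station import *
import cv2,numpy as np
from scipy.spatial.transform import Rotation as R
def ray(m,u,v):
    d=R.from_euler('xyz',m['rotation']).apply([(u-m['cx'])/m['fx'],(v-m['cy'])/m['fy'],1]);return np.array(m['xyz']),d
def onz(m,u,v,z):
    o,d=ray(m,u,v);return o+d*(z-o[2])/d[2]
def tri(*rs):
    A=0;b=0
    for o,d in rs:
        d=d/np.linalg.norm(d);P=np.eye(3)-np.outer(d,d);A=A+P;b=b+P@o
    return np.linalg.solve(A,b)
def pix(m,p):
    c=R.from_euler('xyz',m['rotation']).inv().apply(np.array(p)-m['xyz']);return m['fx']*c[0]/c[2]+m['cx'],m['fy']*c[1]/c[2]+m['cy']
E
python3 - <<'E'
from h import *
a,b=camera_model("scene"),camera_model("side")
k=.64
for n,p,q in[("top",(314,322),(450,315)),("mid",(315.5,337),(449,332)),("short",(213,414),(568,360)),("sleeve",(317,432),(530,300)),("tip",(507,332),(414,211)),("tallflange",(501,367),(415,243)),("shortflange",(568,338),(371,231))]:
    print(n,tri(ray(a,p[0]*k,p[1]*k),ray(b,q[0]*k,q[1]*k)).round(4))
print(onz(a,314*k,322*k,.06),onz(a,501*k,367*k,.05),onz(a,568*k,338*k,.05))
f=cv2.imread("pics/scene0.png");g=cv2.imread("pics/side0.png")
A=cv2.resize(f[185:305,115:235],(400,400),interpolation=2);B=cv2.resize(g[165:265,255:385],(400,400),interpolation=2)
cv2.imwrite("pics/crop.png",np.hstack([A,B]))
E
```

```text
top [ 0.4302 -0.1663  0.0592]
mid [ 0.4301 -0.1668  0.0272]
short [ 0.54   -0.3097  0.0167]
sleeve [ 0.5938 -0.1691  0.0285]
tip [0.5314 0.0873 0.1154]
tallflange [0.5342 0.088  0.0467]
shortflange [0.4953 0.1952 0.0432]
[ 0.42925924 -0.1649966   0.06      ] [0.53679489 0.08684959 0.05      ] [0.49869801 0.19380037 0.05      ]
```

View pics/crop.png

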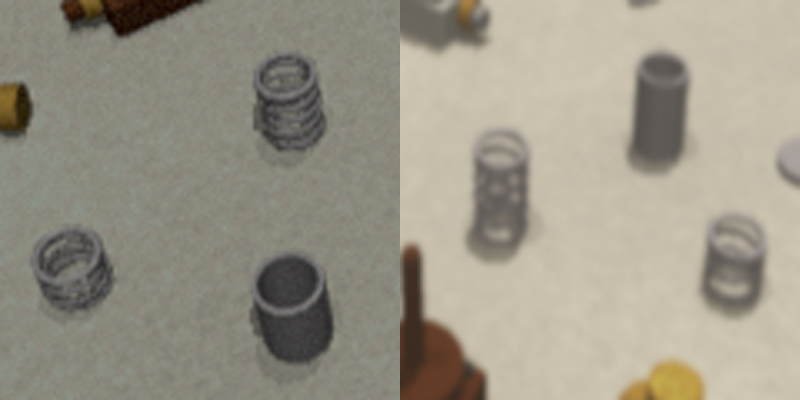

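Crop: the thing at crop (288,100) left / (500,190) right is the tall open coil. The other two are the short coil (70,270) and the sleeve (290,310). The triangulated heights match the spec (top 0.059, stem tip 0.115). Next I'll check the neighbours for clearance.

Run:
```python
from h import *
a,b=camera_model("scene"),camera_model("side");k=.64
for n,u,v,z in[("brownL stem",236,235,.12),("brownL short",300,226,.085),("box near corner",700,215,0.03),("box bottom right",790,370,0.0)]:
    print(n,onz(a,u*k,v*k,z).round(3))
print("box top corner side", [tri(ray(a,735*k,180*k),ray(b,172*k,125*k)).round(3)])
print("brown tri",tri(ray(a,236*k,235*k),ray(b,405*k,357*k)).round(3))
w=camera_model("wrist");print(pix(w,(.53,.087,.05)))
```

```text
brownL stem [ 0.29  -0.273  0.12 ]
brownL short [ 0.237 -0.181  0.085]
box near corner [0.235 0.529 0.03 ]
box bottom right [ 0.56   0.517 -0.   ]
box top corner side [array([0.25 , 0.547, 0.177])]
brown tri [ 0.283 -0.276  0.113]
(np.float64(794.2226558610599), np.float64(-467.65532725002606))
```

Call:
apply_moves([
  {"translation": [0.0, -0.06, 0.08], "rotation": [0, 0, 0.05]},
  {"translation": [0.02, -0.18, 0.12], "rotation": [0, 0, 0.15]},
  {"translation": [0.04, -0.3, 0.12], "rotation": [0, 0, 0.25]},
  {"translation": [0.06, -0.42, 0.12], "rotation": [0, 0, 0.35]},
  {"translation": [0.08, -0.54, 0.12], "rotation": [0, 0, 0.5]},
  {"translation": [0.1, -0.66, 0.12], "rotation": [0, 0, 0.6]},
  {"translation": [0.12, -0.78, 0.12], "rotation": [0, 0, 0.7]},
  {"translation": [0.14, -0.9, 0.12], "rotation": [0, 0, 0.8]},
  {"translation": [0.16, -1, 0.12], "rotation": [0, 0, 0.9]},
  {"translation": [0.16, -1, 0.12], "rotation": [0, 0, 1]},
], jaw=-1)

```text
t: 0.98
eef_pos: [0.3383, 0.3515, 0.2281]
ee_rot: [-3.141, 0.0, 0.067]
force: [-0.5, -0.2, -0.8]
width: 0.0875
gripper_force: 0.0
```

Call:
apply_moves([
  {"translation": [0.02, -0.12, 0], "rotation": [0, 0, 0.1]},
  {"translation": [0.04, -0.24, 0], "rotation": [0, 0, 0.2]},
  {"translation": [0.06, -0.36, 0], "rotation": [0, 0, 0.3]},
  {"translation": [0.08, -0.48, 0], "rotation": [0, 0, 0.4]},
  {"translation": [0.1, -0.6, 0], "rotation": [0, 0, 0.5]},
  {"translation": [0.12, -0.72, 0], "rotation": [0, 0, 0.6]},
  {"translation": [0.14, -0.84, 0], "rotation": [0, 0, 0.7]},
  {"translation": [0.16, -0.94, 0], "rotation": [0, 0, 0.8]},
  {"translation": [0.18, -1, 0], "rotation": [0, 0, 0.9]},
  {"translation": [0.18, -1, 0], "rotation": [0, 0, 1]},
])

```text
t: 1.82
eef_pos: [0.3833, 0.1031, 0.2278]
ee_rot: [3.142, 0.0, 0.59]
force: [-1.0, 0.7, 0.2]
width: 0.0879
gripper_force: 0.0
```

Call:
apply_moves([
  {"translation": [0.02, -0.12, 0], "rotation": [0, 0, 0]},
  {"translation": [0.04, -0.24, 0], "rotation": [0, 0, 0]},
  {"translation": [0.06, -0.36, 0], "rotation": [0, 0, 0]},
  {"translation": [0.08, -0.48, -0.04], "rotation": [0, 0, 0]},
  {"translation": [0.1, -0.6, -0.08], "rotation": [0, 0, 0]},
  {"translation": [0.12, -0.72, -0.12], "rotation": [0, 0, 0]},
  {"translation": [0.14, -0.84, -0.16], "rotation": [0, 0, 0]},
  {"translation": [0.16, -0.94, -0.2], "rotation": [0, 0, 0]},
  {"translation": [0.18, -1, -0.24], "rotation": [0, 0, 0]},
  {"translation": [0.18, -1, -0.24], "rotation": [0, 0, 0]},
])

```text
t: 2.65
eef_pos: [0.4274, -0.1467, 0.1655]
ee_rot: [-3.14, 0.003, 0.586]
force: [-0.1, 0.5, -1.1]
width: 0.0876
gripper_force: 0.0
```

Now a close look from the wrist camera.

Run:
```python
from h import *
w=camera_model("wrist");f=grab_frame("wrist")
for p in[(.430,-.166,.06),(.430,-.166,0)]: 
    u,v=pix(w,p);print(u,v);cv2.circle(f,(int(u),int(v)),3,(0,0,255),1)
print(w)
cv2.imwrite("pics/w1.png",cv2.resize(f,(768,576)))
```

```text
275.4270595091184 184.64788359757893
272.5967965077919 169.33703658123508
{'fx': 318.27190138286204, 'fy': 318.27190138286204, 'cx': 256.52158555424353, 'cy': 186.6699236125933, 'xyz': array([ 0.49455829, -0.10249962,  0.35239071]), 'rotation': array([ 2.84006209,  0.00294368, -0.98576279])}
```

View pics/w1.png

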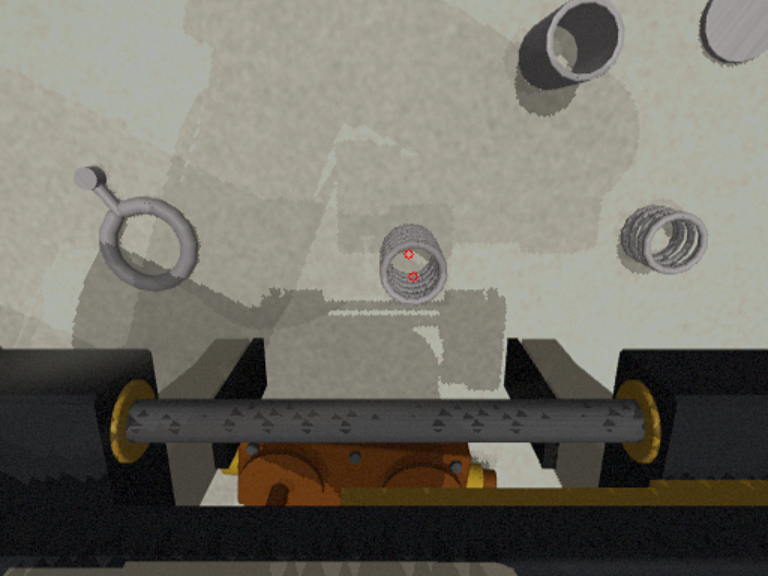

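The wrist picture shows the long spring's top ring at about (413,270) on the 768-px scale. My projection is (413,277), so the two agree to about 4 mm. The brown valve sits behind the gripper, clear of it.

Run:
```python
from h import *
w=camera_model("wrist")
p=onz(w,413/1.5,270.5/1.5,.058);s=get_state()
print(p,s['eef_pos'],(p-s['eef_pos'])/.25,s['t'])
```

```text
[ 0.43304327 -0.16319254  0.058     ] [ 0.42741251 -0.14580213  0.16640724] [ 0.02252307 -0.06956165 -0.43362898] 2.7
```

Call:
apply_moves([
  {"translation": [0.01, -0.04, -0.04], "rotation": [0, 0, 0]},
  {"translation": [0.018, -0.076, -0.1], "rotation": [0, 0, 0]},
  {"translation": [0.018, -0.076, -0.18], "rotation": [0, 0, 0]},
  {"translation": [0.018, -0.076, -0.26], "rotation": [0, 0, 0]},
  {"translation": [0.018, -0.076, -0.34], "rotation": [0, 0, 0]},
  {"translation": [0.018, -0.076, -0.42], "rotation": [0, 0, 0]},
  {"translation": [0.018, -0.076, -0.5], "rotation": [0, 0, 0]},
  {"translation": [0.018, -0.076, -0.55], "rotation": [0, 0, 0]},
  {"translation": [0.018, -0.076, -0.58], "rotation": [0, 0, 0]},
  {"translation": [0.018, -0.076, -0.58], "rotation": [0, 0, 0]},
])

```text
t: 3.53
eef_pos: [0.432, -0.1631, 0.0215]
ee_rot: [-3.14, 0.002, 0.59]
force: [-0.6, 0.3, 0.4]
width: 0.0874
gripper_force: 0.0
```

Call:
apply_moves([
  {"translation": [0, 0, 0], "rotation": [0, 0, 0]},
  {"translation": [0, 0, 0], "rotation": [0, 0, 0]},
  {"translation": [0, 0, 0], "rotation": [0, 0, 0]},
  {"translation": [0, 0, 0], "rotation": [0, 0, 0]},
  {"translation": [0, 0, 0], "rotation": [0, 0, 0]},
  {"translation": [0, 0, 0], "rotation": [0, 0, 0]},
  {"translation": [0, 0, 0], "rotation": [0, 0, 0]},
  {"translation": [0, 0, 0], "rotation": [0, 0, 0]},
  {"translation": [0, 0, 0], "rotation": [0, 0, 0]},
  {"translation": [0, 0, 0], "rotation": [0, 0, 0]},
], jaw=1, newtons=15)

```text
t: 4.37
eef_pos: [0.4331, -0.1636, 0.0229]
ee_rot: [3.141, -0.0, 0.59]
force: [0.5, -1.3, 1.4]
width: 0.0422
gripper_force: 15.0
```

Call:
apply_moves([
  {"translation": [0, 0, 0.03], "rotation": [0, 0, 0]},
  {"translation": [0, 0, 0.1], "rotation": [0, 0, 0]},
  {"translation": [0, 0, 0.18], "rotation": [0, 0, 0]},
  {"translation": [0, 0, 0.26], "rotation": [0, 0, 0]},
  {"translation": [0, 0, 0.34], "rotation": [0, 0, 0]},
  {"translation": [0, 0, 0.42], "rotation": [0, 0, 0]},
  {"translation": [0, 0, 0.5], "rotation": [0, 0, 0]},
  {"translation": [0, 0, 0.58], "rotation": [0, 0, 0]},
  {"translation": [0, 0, 0.66], "rotation": [0, 0, 0]},
  {"translation": [0, 0, 0.7], "rotation": [0, 0, 0]},
], newtons=20)

```text
t: 5.2
eef_pos: [0.4334, -0.1636, 0.2004]
ee_rot: [3.14, -0.002, 0.59]
force: [0.4, 0.0, -0.9]
width: 0.0421
gripper_force: 20.0
```

Call:
apply_moves([
  {"translation": [0.04, 0.1, 0], "rotation": [0, 0, 0]},
  {"translation": [0.08, 0.2, 0], "rotation": [0, 0, 0]},
  {"translation": [0.12, 0.3, 0], "rotation": [0, 0, 0]},
  {"translation": [0.16, 0.4, 0], "rotation": [0, 0, 0]},
  {"translation": [0.2, 0.5, 0], "rotation": [0, 0, 0]},
  {"translation": [0.24, 0.58, 0], "rotation": [0, 0, 0]},
  {"translation": [0.26, 0.64, 0], "rotation": [0, 0, 0]},
  {"translation": [0.28, 0.68, 0], "rotation": [0, 0, 0]},
  {"translation": [0.28, 0.7, 0], "rotation": [0, 0, 0]},
  {"translation": [0.28, 0.7, 0], "rotation": [0, 0, 0]},
])

```text
t: 6.03
eef_pos: [0.5025, 0.0119, 0.1973]
ee_rot: [-3.141, 0.001, 0.59]
force: [0.6, -0.7, -0.7]
width: 0.0423
gripper_force: 20.0
```

Run:
```python
from h import *
f=grab_frame("wrist");w=camera_model("wrist");g=grab_frame("side");s=get_state()
print(s['eef_pos'],s['t'],s['width'],w)
print([np.round(pix(w,p),1)*1 for p in[(.532,.087,.12),(.534,.088,.05)]])
cv2.imwrite("pics/w2.png",np.vstack([np.hstack([f]),g])[:0] if 0 else np.hstack([cv2.resize(f,(400,300)),cv2.resize(g[60:240,190:390],(400,300))]))
cv2.imwrite("pics/w2raw.png",f)
```

```text
[0.5022739  0.01095978 0.19757715] 6.1333 0.04174571601219055 {'fx': 318.27190138286204, 'fy': 318.27190138286204, 'cx': 256.52158555424353, 'cy': 186.6699236125933, 'xyz': array([0.56883657, 0.0557645 , 0.38450673]), 'rotation': array([ 2.84238878e+00,  1.28472167e-03, -9.82328145e-01])}
[array([199.4, 105.8]), array([211.5,  99.9])]
```

View pics/w2.png

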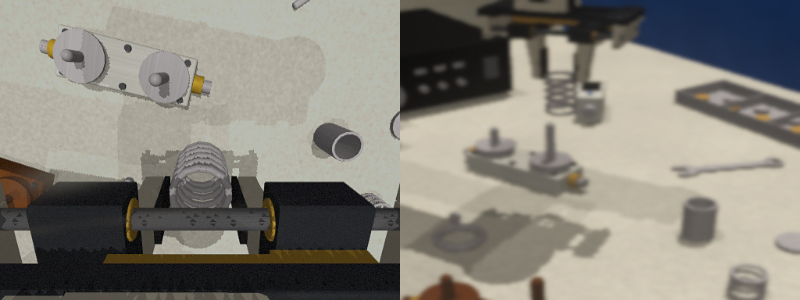

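The left (wrist) half shows the spring upright in the jaws, with the tall stem tip at (155,83) and its flange at (167,77), as predicted. The right (side) half shows the spring hanging straight, clear above the valve.

Run:
```python
from h import *
w={'fx': 318.2719,'fy': 318.2719,'cx': 256.5216,'cy': 186.67,'xyz':np.array([0.56883657, 0.0557645 , 0.38450673]),'rotation':np.array([ 2.84238878e+00,  1.28472167e-03, -9.82328145e-01])}
print(onz(w,198.4,105.5,.12),onz(w,213.8,98.6,.05))
t=np.array([0.5023,.0113,.1975]);x=np.array([np.cos(.59),np.sin(.59),0])
for d in(-.022,.022):print(pix(w,t+x*d+[0,0,-.023]),pix(w,t+x*d+[0,0,.037]))
f=cv2.imread("pics/w2raw.png");cv2.imwrite("pics/w2c.png",cv2.resize(f[60:310,160:360],(640,800))[:600])
```

```text
[0.53172856 0.08776144 0.12      ] [0.53642152 0.08670604 0.05      ]
(np.float64(257.0113792705352), np.float64(235.76188606082485)) (np.float64(257.031837004065), np.float64(284.4511892106119))
(np.float64(256.9420460377693), np.float64(177.2391169608016)) (np.float64(256.93938166434884), np.float64(208.9514035728171))
```

View pics/w2c.png

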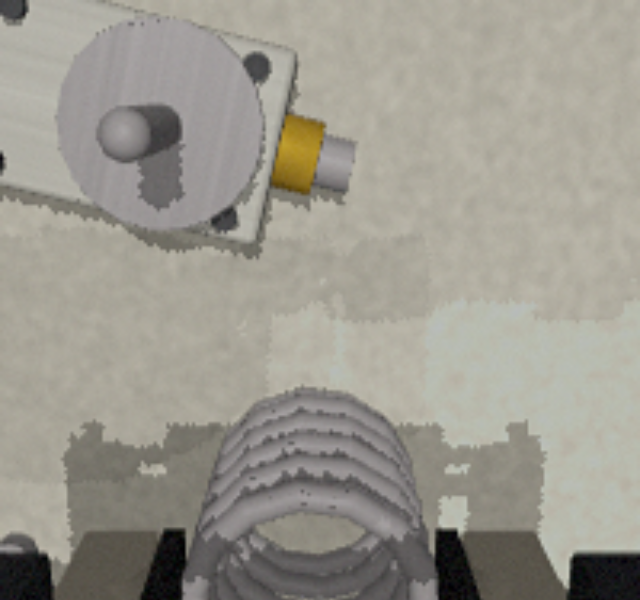

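Call:
apply_moves([
  {"translation": [0.02, 0.05, 0], "rotation": [0, 0, 0]},
  {"translation": [0.05, 0.12, 0], "rotation": [0, 0, 0]},
  {"translation": [0.08, 0.19, 0], "rotation": [0, 0, 0]},
  {"translation": [0.11, 0.26, 0], "rotation": [0, 0, 0]},
  {"translation": [0.134, 0.315, 0], "rotation": [0, 0, 0]},
  {"translation": [0.134, 0.315, -0.05], "rotation": [0, 0, 0]},
  {"translation": [0.134, 0.315, -0.1], "rotation": [0, 0, 0]},
  {"translation": [0.134, 0.315, -0.15], "rotation": [0, 0, 0]},
  {"translation": [0.134, 0.315, -0.18], "rotation": [0, 0, 0]},
  {"translation": [0.134, 0.315, -0.18], "rotation": [0, 0, 0]},
])

```text
t: 6.97
eef_pos: [0.5354, 0.09, 0.151]
ee_rot: [-3.141, 0.003, 0.589]
force: [-0.7, -0.3, -0.8]
width: 0.0421
gripper_force: 20.0
```

Run:
```python
from h import *
f=grab_frame("wrist");g=grab_frame("scene");h=grab_frame("side");s=get_state()
print(s['eef_pos'],s['t'],s['force'])
u,v=map(int,pix(camera_model("scene"),(.535,.089,.11)));a,b=map(int,pix(camera_model("side"),(.535,.089,.11)))
cv2.imwrite("pics/w3.png",np.hstack([cv2.resize(x,(266,400),interpolation=2) for x in(f[150:300,207:307],g[v-75:v+75,u-50:u+50],h[b-75:b+75,a-50:a+50])]))
```

```text
[0.5368716  0.09032301 0.15343321] 7.1167 [ 0.85880979  0.16554432 -1.39169281]
```

View pics/w3.png

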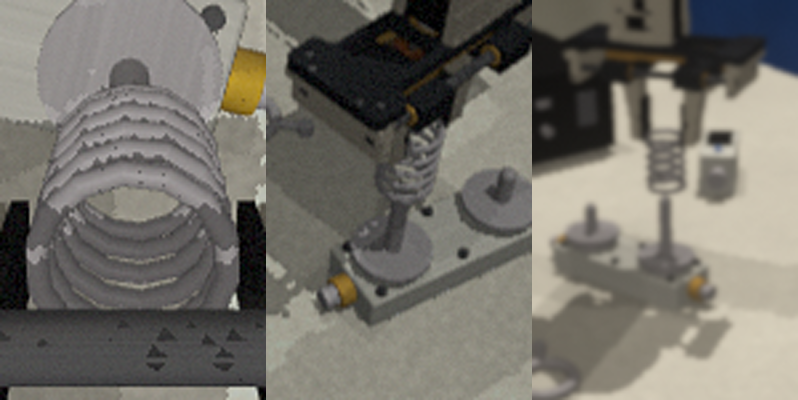

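The wrist, scene and side crops show the spring centred over the tall stem: stem at x=664 and spring at x=666 in the side part. Lowering now.

Call:
apply_moves([
  {"translation": [0, 0, -0.03], "rotation": [0, 0, 0]},
  {"translation": [0, 0, -0.06], "rotation": [0, 0, 0]},
  {"translation": [0, 0, -0.09], "rotation": [0, 0, 0]},
  {"translation": [0, 0, -0.12], "rotation": [0, 0, 0]},
  {"translation": [0, 0, -0.15], "rotation": [0, 0, 0]},
  {"translation": [0, 0, -0.18], "rotation": [0, 0, 0]},
  {"translation": [0, 0, -0.21], "rotation": [0, 0, 0]},
  {"translation": [0, 0, -0.24], "rotation": [0, 0, 0]},
  {"translation": [0, 0, -0.26], "rotation": [0, 0, 0]},
  {"translation": [0, 0, -0.28], "rotation": [0, 0, 0]},
])

```text
t: 7.95
eef_pos: [0.5362, 0.0901, 0.082]
ee_rot: [-3.142, 0.001, 0.589]
force: [0.1, -0.9, -0.9]
width: 0.0422
gripper_force: 20.0
```

Call:
apply_moves([
  {"translation": [0, 0, -0.005], "rotation": [0, 0, 0]},
  {"translation": [0, 0, -0.01], "rotation": [0, 0, 0]},
  {"translation": [0, 0, -0.015], "rotation": [0, 0, 0]},
  {"translation": [0, 0, -0.02], "rotation": [0, 0, 0]},
  {"translation": [0, 0, -0.024], "rotation": [0, 0, 0]},
  {"translation": [0, 0, -0.028], "rotation": [0, 0, 0]},
  {"translation": [0, 0, -0.032], "rotation": [0, 0, 0]},
  {"translation": [0, 0, -0.036], "rotation": [0, 0, 0]},
  {"translation": [0, 0, -0.036], "rotation": [0, 0, 0]},
  {"translation": [0, 0, -0.036], "rotation": [0, 0, 0]},
])

```text
t: 8.78
eef_pos: [0.5363, 0.0902, 0.0737]
ee_rot: [3.142, 0.0, 0.589]
force: [0.5, 0.3, -1.8]
width: 0.0424
gripper_force: 20.0
```

Nearly down; I'll creep on until contact shows.

Call:
apply_moves([
  {"translation": [0, 0, -0.001], "rotation": [0, 0, 0]},
  {"translation": [0, 0, -0.002], "rotation": [0, 0, 0]},
  {"translation": [0, 0, -0.003], "rotation": [0, 0, 0]},
  {"translation": [0, 0, -0.004], "rotation": [0, 0, 0]},
  {"translation": [0, 0, -0.005], "rotation": [0, 0, 0]},
  {"translation": [0, 0, -0.006], "rotation": [0, 0, 0]},
  {"translation": [0, 0, -0.007], "rotation": [0, 0, 0]},
  {"translation": [0, 0, -0.008], "rotation": [0, 0, 0]},
  {"translation": [0, 0, -0.008], "rotation": [0, 0, 0]},
  {"translation": [0, 0, -0.008], "rotation": [0, 0, 0]},
])

```text
t: 9.62
eef_pos: [0.5369, 0.0902, 0.0728]
ee_rot: [3.141, -0.001, 0.59]
force: [-2.2, -1.1, 8.1]
width: 0.0418
gripper_force: 20.0
```

Contact force is 8 N at the expected height. Releasing, then looking.

Call:
apply_moves([
  {"translation": [0, 0, 0.002], "rotation": [0, 0, 0]},
  {"translation": [0, 0, 0.002], "rotation": [0, 0, 0]},
  {"translation": [0, 0, 0.002], "rotation": [0, 0, 0]},
  {"translation": [0, 0, 0.002], "rotation": [0, 0, 0]},
  {"translation": [0, 0, 0.002], "rotation": [0, 0, 0]},
  {"translation": [0, 0, 0.002], "rotation": [0, 0, 0]},
  {"translation": [0, 0, 0.002], "rotation": [0, 0, 0]},
  {"translation": [0, 0, 0.002], "rotation": [0, 0, 0]},
  {"translation": [0, 0, 0.002], "rotation": [0, 0, 0]},
  {"translation": [0, 0, 0.002], "rotation": [0, 0, 0]},
], jaw=-1)

```text
t: 10.45
eef_pos: [0.5363, 0.0902, 0.0722]
ee_rot: [-3.142, 0.0, 0.589]
force: [-0.2, -0.3, -0.4]
width: 0.0872
gripper_force: 0.0
```

Call:
apply_moves([
  {"translation": [0, 0, 0.03], "rotation": [0, 0, 0]},
  {"translation": [0, 0, 0.08], "rotation": [0, 0, 0]},
  {"translation": [0, 0, 0.14], "rotation": [0, 0, 0]},
  {"translation": [0, 0, 0.22], "rotation": [0, 0, 0]},
  {"translation": [0, 0, 0.3], "rotation": [0, 0, 0]},
  {"translation": [0, 0, 0.38], "rotation": [0, 0, 0]},
  {"translation": [0, 0, 0.46], "rotation": [0, 0, 0]},
  {"translation": [0, 0, 0.54], "rotation": [0, 0, 0]},
  {"translation": [0, 0, 0.6], "rotation": [0, 0, 0]},
  {"translation": [0, 0, 0.6], "rotation": [0, 0, 0]},
])

```text
t: 11.28
eef_pos: [0.5381, 0.0906, 0.2266]
ee_rot: [3.14, -0.006, 0.59]
force: [1.0, -0.0, 0.8]
width: 0.0874
gripper_force: 0.0
```

Run:
```python
from h import *
g=grab_frame("scene");h=grab_frame("side");s=get_state()
print(s['eef_pos'],s['t'],s['width'])
u,v=map(int,pix(camera_model("scene"),(.535,.089,.08)));a,b=map(int,pix(camera_model("side"),(.535,.089,.08)))
cv2.imwrite("pics/w4.png",np.hstack([cv2.resize(x,(400,400),interpolation=2) for x in(g[v-50:v+50,u-50:u+50],h[b-50:b+50,a-50:a+50])]))
```

```text
[0.53650213 0.09038787 0.22317764] 11.3833 0.08759585754659263
```

View pics/w4.png

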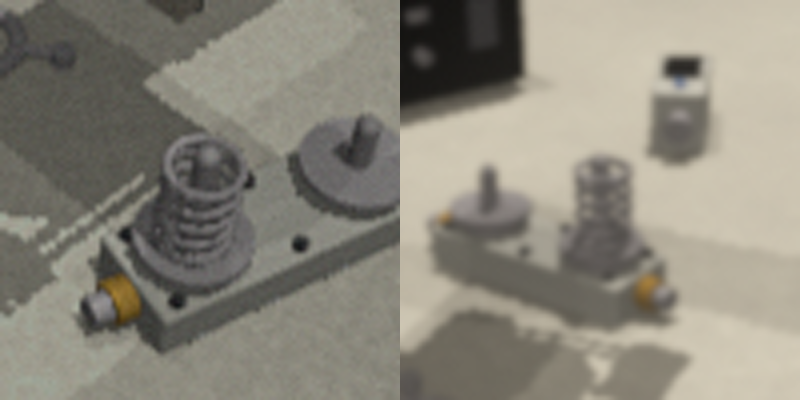

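In both crops the spring stands upright on the tall-stem flange with the stem tip showing through it, at (208,158) left and (603,165) right, and the gripper is clear.

```bash
python3 -c "
from station import *
print(job_done())"
```

```text
the job is handed in; nothing more can be done
None
```

The long spring is over the grey valve's tall stem and resting on its flange. The gripper is clear, the short spring was left where it stood, and I handed the job in at about 11.4 s of the 34 s allowed.

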